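Load the analyser's reagent tray

ROBOT

A 7-joint arm with a two-finger parallel gripper is mounted at the origin on the work surface. World frame = base frame: x ahead of the robot, y to its left, z up, the work surface at z = 0. Lengths are in m, angles in rad, forces in N, time in s.
With the tool pointing down it reaches from about 0.4 to 0.85 m from the base axis. Payload 6.9 kg.
Tool frame: the origin (TCP) lies midway between the tips of the shut fingers; the grasp point (between the pads) lies 19 mm behind it; z points along the fingers, x is the direction in which the jaws open and shut, and the axes are right-handed (so a half turn about z gives the same grasp; the last joint's range is limited). The gripper opens to 85 mm and grips with 20 to 120 N. Pads are 22 mm wide; open, the fingers measure 114 mm over their backs; the gripper's body (76 mm by 85 mm) begins 54 mm behind the grasp point. The pads swing forward as they close: fully open they stand 13 mm farther back than shut.
Start: joints at [1.363, 0.507, -0.238, 1.5, 0.126, 1.149, -0.155], TCP at [0.193, -0.594, 0.205] pointing down, gripper open.
Joint ranges: [-3.08, 3.08], [-0.24, 2.05], [-1.43, 1.35], [0, 2.5], [-1.52, 4.66], [0.17, 1.96], [-2.89, 2.89]. Speed limits (rad/s): [2.39, 2.39, 3.14, 3.14, 3.14, 3.14, 3.14].

INTERFACE

Orientations are given as a unit quaternion [x, y, z, w].
In Python, from bench import get_obs, viewer, ctrl gives the robot as it stands.
- The arm moves only by the shell command python3 -m pendant 'ROWS' [FORCE]. ROWS is text: rows parted by semicolons, each of 7 numbers parted by spaces: the closure, from -1 (fully open) to 1 (shut), then the shift along the world's x, y, z in m, then the turn, a rotation vector about the world's x, y, z in rad. A call has 1 to 20 rows; each row is the pose to reach, as a shift and turn from the pose commanded when the call began; what a row does not reach only later rows make up. A row lasts 1/10 s, in which the tool goes at most 50 mm and 8.59 degrees, less where a joint would pass 70% of its speed; a pose out of reach is approached as far as the arm can. A call with a gripper value outside its range is refused whole. The fingers move at their own pace and stop on an object; FORCE is the grip in N (left out, the last holds). Time passes only in rows, so rows that repeat a pose let the fingers close. It gives the time, the measured TCP pose, the force and the opening at its end, in the units of the state.
- get_obs(): the state, without advancing time (a new reading comes with each control period).
- viewer.capture(name): name is "scene" or "top"; returns the picture (400x640x3 uint8, red, green, blue); there is no depth.
- viewer.camera_model(name): a dict with "camera_matrix" (3x3 intrinsics, pixels), "dist" ([k1, k2, p1, p2, k3] as OpenCV has them; the pictures are not rectified), "R" (3x3) and "t" (3): a world point X has camera coordinates R X + t. Camera axes: x right, y down, z forward; pixel columns grow to the right and rows downward; lengths in m; the calibration is good to about 2 mm. A picture is of the moment at which its call begins. camera_model takes no time and is no camera call.
- ctrl.job_done(): hands the job in, once; it reports no verdict.
The state is a dict: "t": time; "joints": joint angles; "dq": joint speeds; "joint_torque": joint torques, N m; "eef_pos": TCP position; "eef_rot": TCP orientation; "ft_force": force on the tool from outside, world axes, zero at the start; "wrist_torque": the same for the moment, N m; "finger_gap": finger opening in m.
Only numpy, scipy, OpenCV 4.12 (cv2) and the standard library are available. Lean on these libraries where they do the work, as an engineer would, in place of code of your own. Each camera call takes 0.05 s, during which the arm holds its last target.

TASK

Load the round reagent tray for the next run: stand each of the four yellow-capped bottles upright in the well that matches its shoulder colour (red, blue, green, black). The two white-capped bottles are expired: leave them standing where they are, and never let any bottle tip over.

Things in the scene. Friction and masses are not known exactly. Their poses are not given: they have to be found in the camera images.
- bottle_red: Upright loose white bottle, red shoulder, yellow screw cap, 0.08 to 0.15 kg. Round body 44 mm across up to 56 mm high (grip there; firm grip is fine), shoulder to 61 mm, cap 25 mm across, 80 mm high over all. Origin: centre of underside, z up; yaw means nothing. Stands on the bench (z=0) among other bottles and clutter under 52 mm high, all 90 mm or more apart centre to centre.
- bottle_blue: Upright loose white bottle, blue shoulder, yellow screw cap, 0.08 to 0.15 kg. Round body 44 mm across up to 56 mm high (grip there; firm grip is fine), shoulder to 61 mm, cap 25 mm across, 80 mm high over all. Origin: centre of underside, z up; yaw means nothing. Stands on the bench (z=0) among other bottles and clutter under 52 mm high, all 90 mm or more apart centre to centre.
- bottle_green: Upright loose white bottle, green shoulder, yellow screw cap, 0.08 to 0.15 kg. Round body 44 mm across up to 56 mm high (grip there; firm grip is fine), shoulder to 61 mm, cap 25 mm across, 80 mm high over all. Origin: centre of underside, z up; yaw means nothing. Stands on the bench (z=0) among other bottles and clutter under 52 mm high, all 90 mm or more apart centre to centre.
- bottle_black: Upright loose white bottle, black shoulder, yellow screw cap, 0.08 to 0.15 kg. Round body 44 mm across up to 56 mm high (grip there; firm grip is fine), shoulder to 61 mm, cap 25 mm across, 80 mm high over all. Origin: centre of underside, z up; yaw means nothing. Stands on the bench (z=0) among other bottles and clutter under 52 mm high, all 90 mm or more apart centre to centre.
- expired_red: Expired, not wanted. Upright loose white bottle, red shoulder, white screw cap, 0.08 to 0.15 kg. Round body 44 mm across up to 56 mm high (grip there; firm grip is fine), shoulder to 61 mm, cap 25 mm across, 80 mm high over all. Origin: centre of underside, z up; yaw means nothing. Stands on the bench (z=0) among other bottles and clutter under 52 mm high, all 90 mm or more apart centre to centre.
- expired_blue: Expired, not wanted. Upright loose white bottle, blue shoulder, white screw cap, 0.08 to 0.15 kg. Round body 44 mm across up to 56 mm high (grip there; firm grip is fine), shoulder to 61 mm, cap 25 mm across, 80 mm high over all. Origin: centre of underside, z up; yaw means nothing. Stands on the bench (z=0) among other bottles and clutter under 52 mm high, all 90 mm or more apart centre to centre.
- well_red: red round open well, 66 mm inside, 72 mm outside, 20 mm high, floor 4 mm thick; one of four, 113 mm apart, 80 mm round the middle of a fixed round grey tray (250 mm across, 8 mm thick, dark blue knob in its middle, 30 mm above the bench). Fixed. Origin: centre of its underside, 8 mm above the bench, z up; a bottle's underside ends 4 mm above it.
- well_blue: blue round open well, 66 mm inside, 72 mm outside, 20 mm high, floor 4 mm thick; one of four, 113 mm apart, 80 mm round the middle of a fixed round grey tray (250 mm across, 8 mm thick, dark blue knob in its middle, 30 mm above the bench). Fixed. Origin: centre of its underside, 8 mm above the bench, z up; a bottle's underside ends 4 mm above it.
- well_green: green round open well, 66 mm inside, 72 mm outside, 20 mm high, floor 4 mm thick; one of four, 113 mm apart, 80 mm round the middle of a fixed round grey tray (250 mm across, 8 mm thick, dark blue knob in its middle, 30 mm above the bench). Fixed. Origin: centre of its underside, 8 mm above the bench, z up; a bottle's underside ends 4 mm above it.
- well_black: black round open well, 66 mm inside, 72 mm outside, 20 mm high, floor 4 mm thick; one of four, 113 mm apart, 80 mm round the middle of a fixed round grey tray (250 mm across, 8 mm thick, dark blue knob in its middle, 30 mm above the bench). Fixed. Origin: centre of its underside, 8 mm above the bench, z up; a bottle's underside ends 4 mm above it.

How it is judged:
At the end, for the whole second after the job is handed in: Each yellow-capped bottle stands upright (within 0.1 rad) and at rest on the floor of the well of its own shoulder colour (axis within 13 mm of the well's, underside less than 9 mm above the well's underside); both white-capped bottles stand upright within 20 mm of where they started (horizontal distance between bottle_red and well_red below 0.013 m and z of bottle_red in the frame of well_red below 0.009 m and angle between each of bottle_red, bottle_blue, bottle_green, bottle_black, expired_red, expired_blue's own z axis and vertical below 0.1 rad and linear speed of each of bottle_red, bottle_blue, bottle_green, bottle_black below 0.02 m/s and horizontal distance between bottle_blue and well_blue below 0.013 m and z of bottle_blue in the frame of well_blue below 0.009 m and horizontal distance between bottle_green and well_green below 0.013 m and z of bottle_green in the frame of well_green below 0.009 m and horizontal distance between bottle_black and well_black below 0.013 m and z of bottle_black in the frame of well_black below 0.009 m and distance of each of expired_red, expired_blue from where it was at the start of the episode below 0.02 m); the robot touches nothing.
It fails at once if a white-capped bottle is moved by more than 20 mm (distance of any of expired_red, expired_blue from where it was at the start of the episode above 0.02 m).
It fails at once if any bottle tips over (more than 0.7 rad) (angle between any of bottle_red, bottle_blue, bottle_green, bottle_black, expired_red, expired_blue's own z axis and vertical above 0.7 rad).
It also fails if it takes over 112 s, if anything falls off the work surface, if the arm or the gripper's body presses on something with over 40 N, if the wrist force passes 120 N, or if a joint passes its speed limit or range.

## Working session

There is one attempt and no reset: what is moved stays moved. The work goes in short steps, Python scripts to look and compute and a shell command to move; the robot and the scene stay as the last step left them, time stands still between calls to the robot, and variables do not carry over. Pictures are saved under pics/ and viewed, and the job is handed in when it is done.

```bash
mkdir -p pics; python3 - <<'E'
from bench import get_obs, viewer
import cv2,json
o=get_obs();print(o)
for n in("scene","top"):
    im=viewer.capture(n);cv2.imwrite(f"pics/{n}0.png",im[:,:,::-1])
    print(n,viewer.camera_model(n))
E
```

```text
{'t': 0.0, 'joints': array([ 1.36249054,  0.50830836, -0.23753194,  1.50113133,  0.12570651,
        1.14887615, -0.15478772]), 'dq': array([ 0.00011469, -0.00027414,  0.00254207, -0.00038047,  0.00131378,
       -0.00251905,  0.00012772]), 'joint_torque': array([-9.35633489e-05, -6.20591784e+01, -2.18650706e+00, -2.49652380e+01,
        1.27992325e-02,  1.19700073e-02, -3.63362631e-05]), 'eef_pos': array([ 0.19268679, -0.5939891 ,  0.20394877]), 'eef_rot': array([ 8.08924062e-01, -5.87912504e-01, -7.11154152e-04, -4.94998748e-04]), 'ft_force': array([ 0.13304381, -0.4103349 ,  0.01806285]), 'wrist_torque': array([-0.01018721,  0.04910231, -0.00373721]), 'finger_gap': 0.08525604012856824}
scene {'camera_matrix': array([[394.54073139,   0.        , 317.55662033],
       [  0.        , 394.54073139, 202.25175599],
       [  0.        ,   0.        ,   1.        ]]), 'dist': array([-0.06870956,  0.        ,  0.        ,  0.        ,  0.        ]), 'R': array([[ 0.55209949,  0.83350373, -0.02139371],
       [ 0.49019206, -0.3452375 , -0.80032669],
       [-0.67446119,  0.43137293, -0.59918236]]), 't': array([-0.28722849, -0.23778371,  1.32354204])}
top {'camera_matrix': array([[456.93847842,   0.        , 323.04455835],
       [  0.        , 456.93847842, 198.9177775 ],
       [  0.        ,   0.        ,   1.        ]]), 'dist': array([-0.04296053,  0.        ,  0.        ,  0.        ,  0.        ]), 'R': array([[-0.02030144, -0.99958845, -0.02026776],
       [-0.98332837,  0.02362693, -0.18029719],
       [ 0.18070186,  0.01626957, -0.98340335]]), 't': array([-2.48610226e-04,  5.60687243e-01,  1.15571558e+00])}
```

View pics/scene0.png

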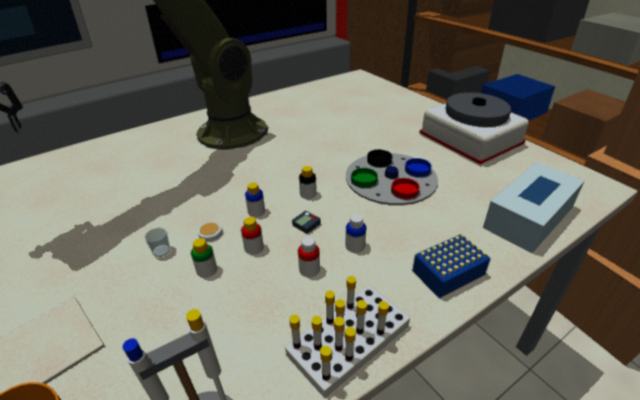

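View pics/top0.png

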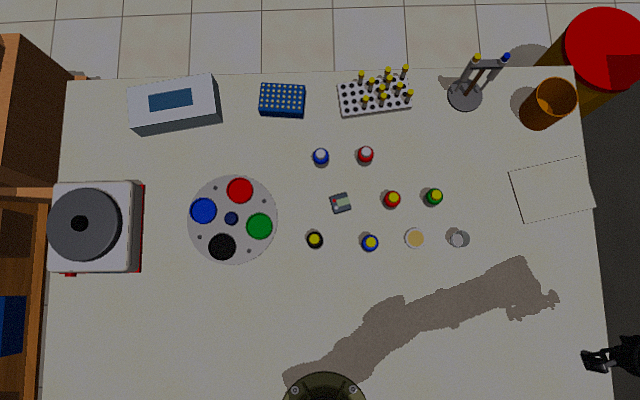

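The pictures show the tray at about (232,219) in top. The yellow-capped bottles are red (391,199), green (433,196), black (315,240) and blue (370,242). The white-capped bottles are at (320,156) and (365,154). I'll enlarge the top view.

```bash
python3 - <<'E'
import cv2
im=cv2.imread("pics/top0.png")
cv2.imwrite("pics/cropA.png",cv2.resize(im[140:260,300:450],None,fx=5,fy=5,interpolation=cv2.INTER_CUBIC))
cv2.imwrite("pics/cropB.png",cv2.resize(im[170:270,180:285],None,fx=6,fy=6,interpolation=cv2.INTER_CUBIC)[:600])
E
```

```text
(no output)
```

View pics/cropA.png

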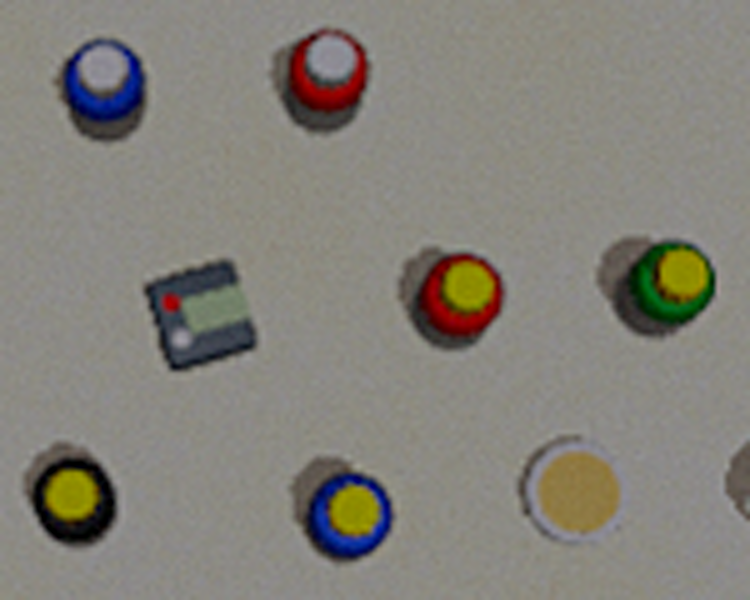

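View pics/cropB.png

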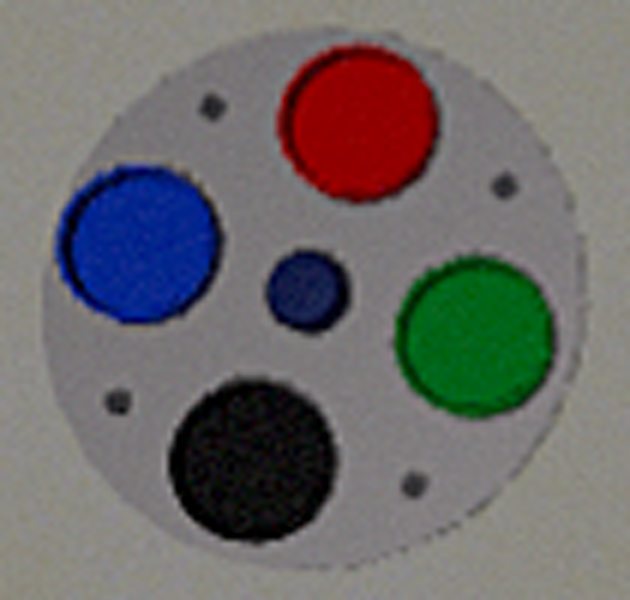

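```bash
cat > h.py <<'E'
import numpy as np,cv2
from bench import viewer
def back(n,uv,z):
    m=viewer.camera_model(n);K=np.array(m["camera_matrix"]);R=np.array(m["R"]);t=np.array(m["t"])
    p=cv2.undistortPoints(np.array([[uv]],float),K,np.array(m["dist"]))[0,0]
    d=R.T@np.array([p[0],p[1],1]);c=-R.T@t
    return (c+d*(z-c[2])/d[2])[:2]
def proj(n,X):
    m=viewer.camera_model(n)
    return cv2.projectPoints(np.array([X],float),cv2.Rodrigues(np.array(m["R"]))[0],np.array(m["t"]),np.array(m["camera_matrix"]),np.array(m["dist"]))[0][0,0]
E
python3 - <<'E'
from h import *
A=lambda x,y:((x+.5)/5-.5+300,(y+.5)/5-.5+140)
B=lambda x,y:((x+.5)/6-.5+180,(y+.5)/6-.5+170)
caps=dict(xblue=(103,65),xred=(330,57),red=(467,286),green=(682,274),black=(72,494),blue=(356,510))
sh=dict(xblue=(105,81),xred=(328,71),red=(460,296),green=(672,284),black=(74,502),blue=(350,515))
for k in caps:
    a=back("top",A(*caps[k]),.08);print(k,a.round(4),back("top",A(*sh[k]),.057).round(4),"scene px",proj("scene",[*a,.08]).round(1),np.hypot(*a).round(3))
w=dict(red=(358,123),blue=(140,244),green=(476,336),black=(253,460))
P={k:back("top",B(*v),.028) for k,v in w.items()}
c=sum(P.values())/4
print("c",c,back("top",B(309,291),.03),back("top",B(314,298),.008))
for k,v in P.items(): print(k,v.round(4),np.hypot(*(v-c)).round(4),np.degrees(np.arctan2(*(v-c)[::-1])).round(1),proj("scene",[*v,.028]).round(1),np.hypot(*v).round(3))
E
python3 - <<'E'
import cv2
im=cv2.imread("pics/scene0.png")
cv2.imwrite("pics/cropS.png",cv2.resize(im[140:290,180:450],None,fx=2.95,fy=2.95,interpolation=cv2.INTER_CUBIC))
E
```

```text
xblue [ 0.679  -0.0082] [ 0.6768 -0.0086] scene px [355.9 218.7] 0.679
xred [ 0.6803 -0.1274] [ 0.6793 -0.1279] scene px [307.5 241.4] 0.692
red [ 0.5564 -0.1932] [ 0.5554 -0.1925] scene px [248.7 220.4] 0.589
green [ 0.56   -0.3042] [ 0.5592 -0.304 ] scene px [198.4 242. ] 0.637
black [0.4539 0.0119] [0.452  0.0118] scene px [306.  168.5] 0.454
blue [ 0.4426 -0.1317] [ 0.442  -0.1305] scene px [251.5 185.4] 0.462
c [0.51892802 0.23703253] [0.51805986 0.23544003] [0.51799068 0.23797546]
red [0.5946 0.2148] 0.0789 -16.4 [404.  185.4] 0.632
blue [0.5414 0.313 ] 0.0792 73.5 [416.7 164.8] 0.625
green [0.4964 0.1606] 0.0797 -106.4 [363.  174.9] 0.522
black [0.4432 0.2598] 0.079 163.3 [378.5 155.7] 0.514
```

View pics/cropS.png

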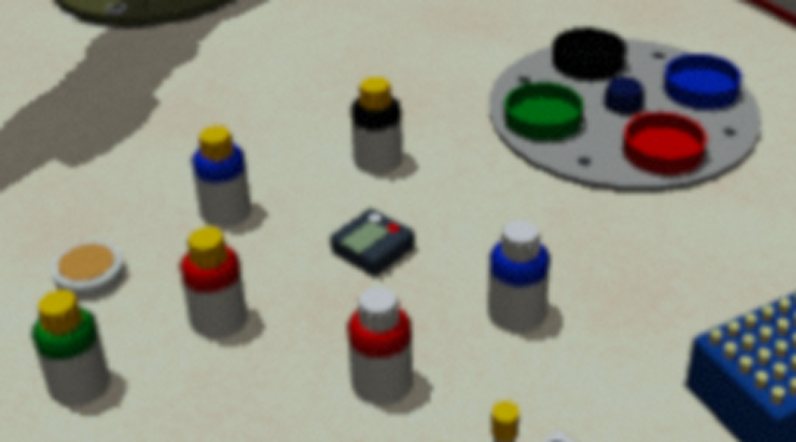

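The scene view agrees to within about 1.5 px of common bias (~4 mm), and the wells lie 79–80 mm from the tray centre, as they should. Keeping the tool's present yaw works, since every neighbour is at least 90 mm away. I'll start with green at (0.559,-0.304).

```bash
python3 -m pendant '-1 .1 .08 0 0 0 0; -1 .2 .16 -.02 0 0 0; -1 .366 .290 -.055 0 0 0;-1 .366 .290 -.055 0 0 0;-1 .366 .290 -.055 0 0 0;-1 .366 .290 -.055 0 0 0;-1 .366 .290 -.055 0 0 0;-1 .366 .290 -.055 0 0 0;-1 .366 .290 -.055 0 0 0;-1 .366 .290 -.055 0 0 0;-1 .366 .290 -.055 0 0 0;-1 .366 .290 -.055 0 0 0;-1 .366 .290 -.055 0 0 0;-1 .366 .290 -.055 0 0 0;-1 .366 .290 -.055 0 0 0;-1 .366 .290 -.055 0 0 0' 60
python3 - <<'E'
from bench import viewer
import cv2
for n in("scene","top"):
    im=viewer.capture(n)[:,:,::-1]
    c=im[150:280,130:330] if n=="scene" else im[130:260,340:500]
    cv2.imwrite(f"pics/{n}1.png",cv2.resize(c,None,fx=4,fy=4,interpolation=cv2.INTER_CUBIC))
E
```

```text
t: 1.7
eef_pos: [0.5584, -0.3052, 0.15]
eef_rot: [0.809, -0.588, 0.0, 0.0]
ft_force: [-0.2, 0.5, 0.1]
finger_gap: 0.0854
```

View pics/scene1.png

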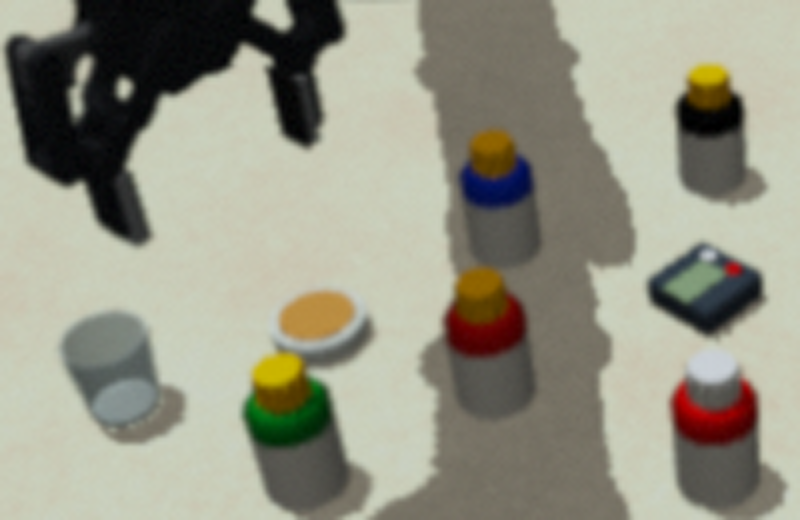

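The gripper is above green, with its fingertips at crop (125,235) and (300,140). I'll check the tip projection against the image.

```bash
python3 - <<'E'
from h import *
for s in(-1,1):
  for z in (.150,.163):
    p=proj("scene",[.5584+s*.0425*.309,-.3052-s*.0425*.951,z]); q=proj("top",[.5584+s*.0425*.309,-.3052-s*.0425*.951,z]);print(s,z,(p-[130,150])*4,(q-[340,130])*4)
E
```

```text
-1 0.15 [311.50285069 210.81530717] [346.26396434 261.12962217]
-1 0.163 [306.38399202 188.8830159 ] [350.66058367 257.03708744]
1 0.15 [162.51090647 302.08762511] [476.44052589 215.53365503]
1 0.163 [155.34304284 279.61181915] [482.31662722 210.93226124]
```

View pics/top1.png

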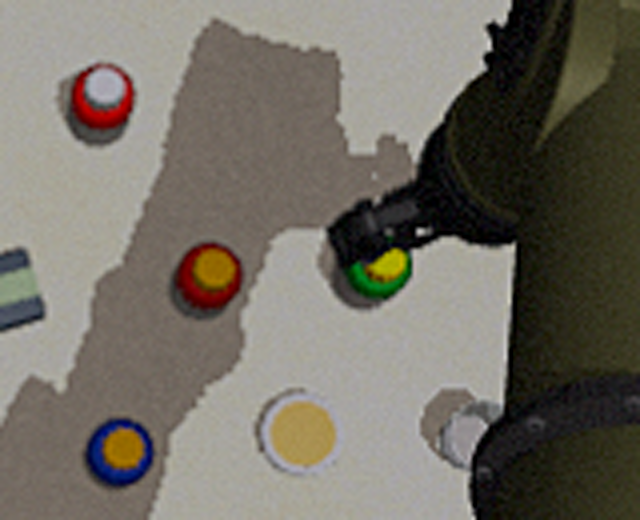

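The lateral position agrees, but the tips look about 20 mm higher in the scene view than I expected. I'll descend partway and look again.

```bash
python3 -m pendant '-1 0 .001 -.03 0 0 0; -1 .0 .001 -.06 0 0 0; -1 0 .001 -.08 0 0 0;-1 0 .001 -.08 0 0 0;-1 0 .001 -.08 0 0 0;-1 0 .001 -.08 0 0 0' 60
python3 - <<'E'
from bench import viewer
import cv2
from h import *
for n in("scene","top"):
    im=viewer.capture(n)[:,:,::-1]
    c=im[150:280,130:330] if n=="scene" else im[130:260,340:500]
    cv2.imwrite(f"pics/{n}2.png",cv2.resize(c,None,fx=4,fy=4,interpolation=cv2.INTER_CUBIC))
for s in(-1,1):
  for z in (.07,.083):
    p=proj("scene",[.5594+s*.0425*.309,-.304-s*.0425*.951,z]);print(s,z,(p-[130,150])*4)
E
```

```text
t: 2.4
eef_pos: [0.5599, -0.3039, 0.0713]
eef_rot: [0.809, -0.588, 0.001, -0.0]
ft_force: [-0.6, -0.9, 1.3]
finger_gap: 0.0855
-1 0.07 [344.00173644 336.60806534]
-1 0.083 [339.44338847 317.23051092]
1 0.07 [206.78096382 430.2949145 ]
1 0.083 [200.44330191 410.63430393]
```

View pics/scene2.png

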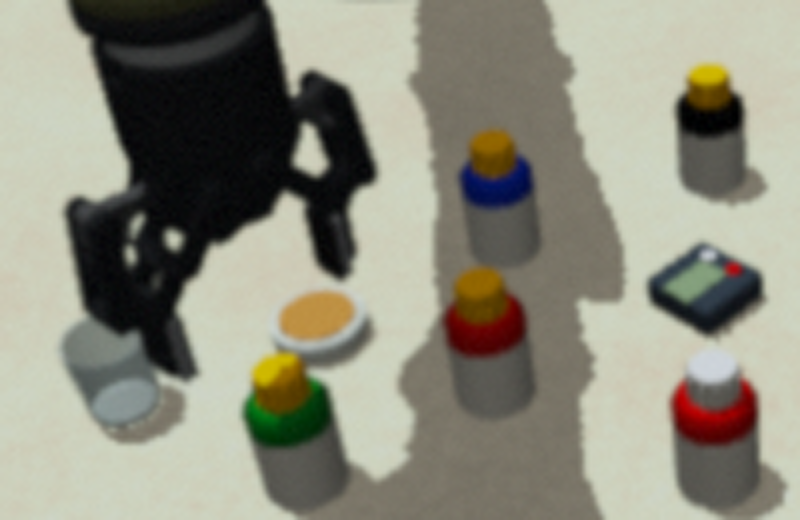

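View pics/top2.png

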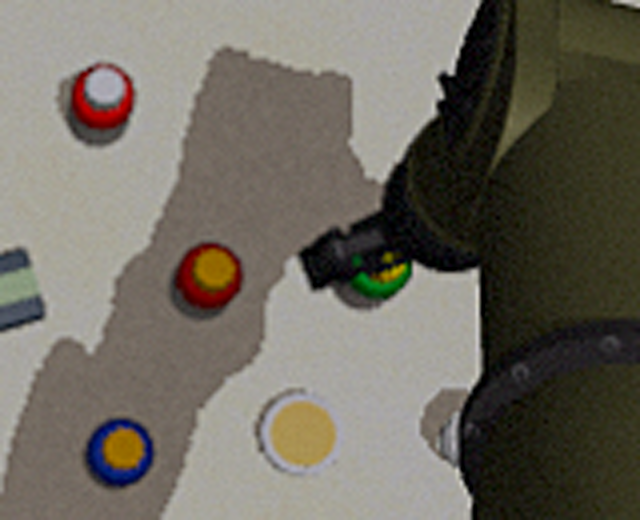

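```bash
python3 - <<'E'
from h import *
for r in (.0425,.057):
  for w in (-.011,.011):
   for z in (.083,.11):
    X=[.5599-r*.309+w*.951,-.3039+r*.951+w*.309,z];print(r,w,z,((proj("top",X)-[340,130])*4).round())
from scipy.optimize import least_squares
# solve 3D of tip midpoint unknown: left tip unseen. print cap
print((proj("top",[.5597,-.3042,.08])-[340,130])*4,(proj("scene",[.5597,-.3042,.08])-[130,150])*4)
E
```

```text
0.0425 -0.011 0.083 [329. 295.]
0.0425 -0.011 0.11 [338. 287.]
0.0425 0.011 0.083 [317. 263.]
0.0425 0.011 0.11 [325. 255.]
0.057 -0.011 0.083 [308. 302.]
0.057 -0.011 0.11 [316. 295.]
0.057 0.011 0.083 [296. 270.]
0.057 0.011 0.11 [303. 262.]
[384.07669901 258.12492195] [273.14702774 367.51175617]
```

```bash
python3 -m pendant '-1 0 0 -.02 0 0 0; -1 0 0 -.04 0 0 0; -1 0 0 -.04 0 0 0;-1 0 0 -.04 0 0 0;-1 0 0 -.04 0 0 0' 60
python3 - <<'E'
from bench import viewer
import cv2
for n in("scene","top"):
    im=viewer.capture(n)[:,:,::-1]
    c=im[150:280,130:330] if n=="scene" else im[130:260,340:500]
    cv2.imwrite(f"pics/{n}3.png",cv2.resize(c,None,fx=4,fy=4,interpolation=cv2.INTER_CUBIC))
E
```

```text
t: 3.0
eef_pos: [0.5597, -0.3038, 0.0312]
eef_rot: [0.809, -0.588, 0.001, -0.0]
ft_force: [-0.2, -0.0, 0.1]
finger_gap: 0.0855
```

View pics/scene3.png

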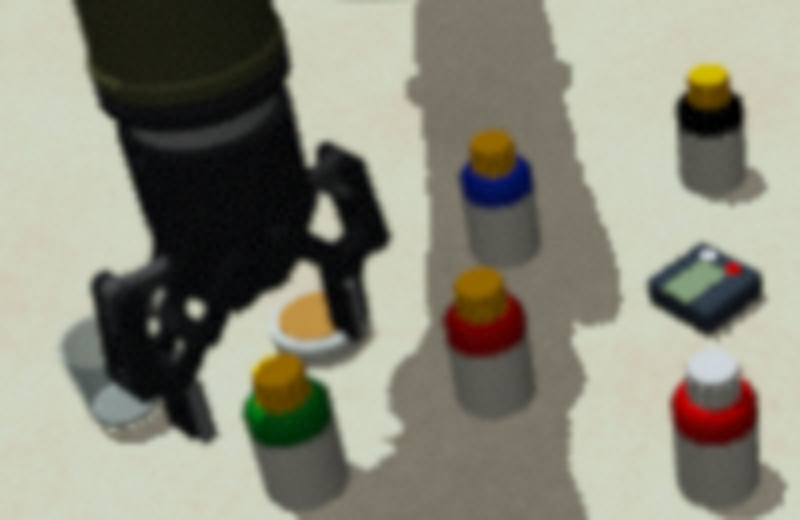

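View pics/top3.png

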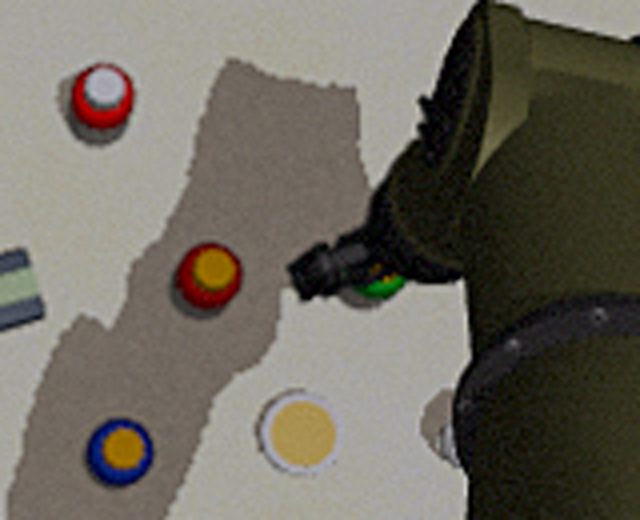

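```bash
python3 - <<'E'
from h import *
from scipy.optimize import least_squares
def tri(s,t):
    s=np.array(s)/4+[130,150];t=np.array(t)/4+[340,130]
    f=lambda X:np.r_[proj("scene",X)-s,proj("top",X)-t]
    r=least_squares(f,[.55,-.3,.05]);return r.x.round(4),r.fun.round(1)
print(tri((387,240),(298,284)),tri((375,180),(298,270)))
print("cap",tri((282,368),(384,258)))
c=np.array([.5597,-.3038]);j=np.array([.309,-.951])
X=tri((387,240),(298,284))[0];print("along jaw",(X[:2]-c)@j,"across",(X[:2]-c)@np.array([.951,.309]))
# hypothesised tip bottom centre at z
for z in(.03,.044,.06,.075): print(z,[((proj("scene",[*(c+s*.05*j),z])-[130,150])*4).round() for s in(-1,1)])
E
python3 - <<'E'
import cv2
im=cv2.imread("pics/scene3.png")
cv2.imwrite("pics/s3z.png",cv2.resize(im[120:520,60:460],None,fx=1.5,fy=1.5,interpolation=cv2.INTER_CUBIC).clip(0,85)*3)
E
```

```text
(array([ 0.5404, -0.2346,  0.1152]), array([-2.3,  0.2, -2.7, -0.9])) (array([ 0.5412, -0.2321,  0.152 ]), array([-1. ,  0.1, -1.2, -0.4]))
cap (array([ 0.5607, -0.3018,  0.0791]), array([-0.8,  0. , -1. , -0.3]))
along jaw -0.0717729 across 0.0030285000000000208
0.03 [array([369., 386.]), array([214., 497.])]
0.044 [array([365., 367.]), array([207., 477.])]
0.06 [array([359., 344.]), array([199., 454.])]
0.075 [array([354., 322.]), array([192., 432.])]
```

View pics/s3z.png

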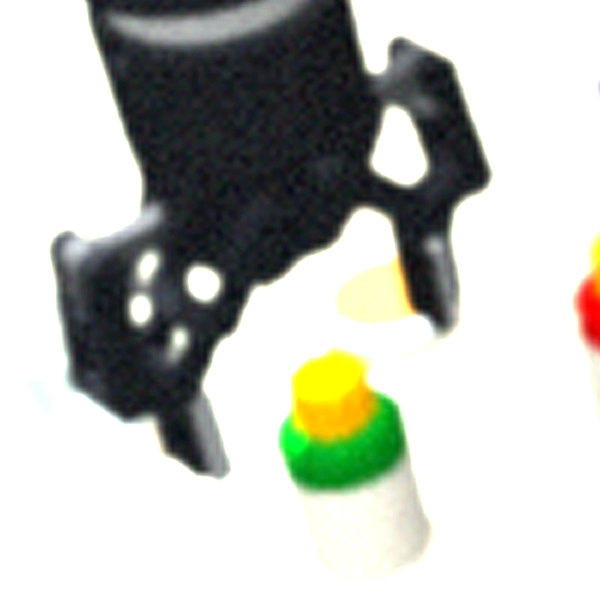

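The lateral alignment is good: the tip midpoint is at (278,387) against a predicted (277,391). The open tips stand somewhat higher than nominal. I'll descend to z≈0.013, where the body still clears the 80 mm cap, and close.

```bash
python3 -m pendant '-1 0 0 -.01 0 0 0; -1 0 0 -.018 0 0 0; -1 0 0 -.018 0 0 0;-1 0 0 -.018 0 0 0;0 0 0 -.018 0 0 0;1 0 0 -.018 0 0 0;1 0 0 -.018 0 0 0;1 0 0 -.018 0 0 0;1 0 0 -.018 0 0 0;1 0 0 -.018 0 0 0;1 0 0 -.018 0 0 0' 50
python3 - <<'E'
from bench import viewer
import cv2
for n in("scene","top"):
    im=viewer.capture(n)[:,:,::-1]
    c=im[150:280,130:330] if n=="scene" else im[130:260,340:500]
    cv2.imwrite(f"pics/{n}4.png",cv2.resize(c,None,fx=4,fy=4,interpolation=cv2.INTER_CUBIC).clip(0,127)*2)
E
```

```text
t: 4.2
eef_pos: [0.5592, -0.3036, 0.0123]
eef_rot: [0.809, -0.588, 0.0, -0.0]
ft_force: [-1.2, 1.3, 5.8]
finger_gap: 0.0421
```

View pics/scene4.png

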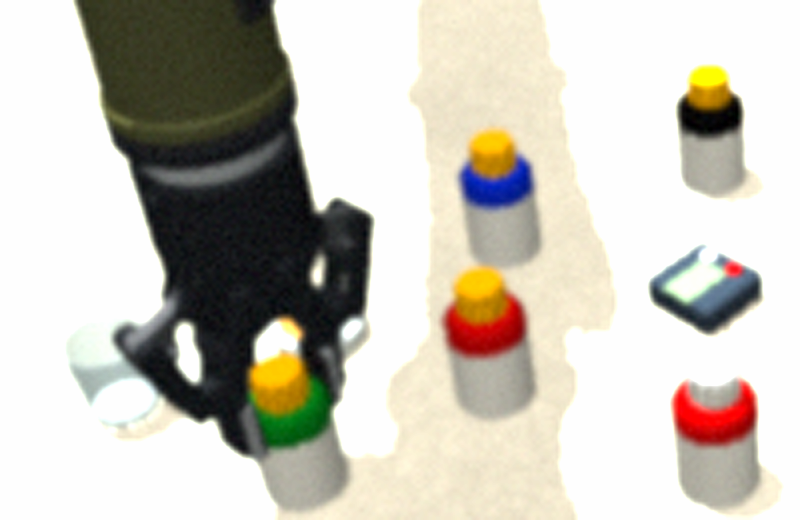

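Gripped with a 42 mm gap. I'll lift and look.

```bash
python3 -m pendant '1 0 0 0.01 0 0 0; 1 0 0 .02 0 0 0; 1 0 0 .04 0 0 0;1 0 0 .07 0 0 0;1 0 0 .1 0 0 0;1 0 0 .13 0 0 0;1 0 0 .13 0 0 0;1 0 0 .13 0 0 0' 60
cat > snap.py <<'E'
import sys,cv2
from bench import viewer
n,out,x0,x1,y0,y1=sys.argv[1],sys.argv[2],*map(int,sys.argv[3:7])
im=viewer.capture(n)[:,:,::-1][y0:y1,x0:x1]
f=min(800/(x1-x0),600/(y1-y0))
cv2.imwrite("pics/"+out,cv2.resize(im,None,fx=f,fy=f,interpolation=cv2.INTER_CUBIC).clip(0,127)*2)
E
python3 snap.py scene g5.png 100 300 100 250
```

```text
t: 5.1
eef_pos: [0.5591, -0.3036, 0.1428]
eef_rot: [0.809, -0.588, 0.001, -0.0]
ft_force: [-1.1, -0.3, -0.4]
finger_gap: 0.0417
```

View pics/g5.png

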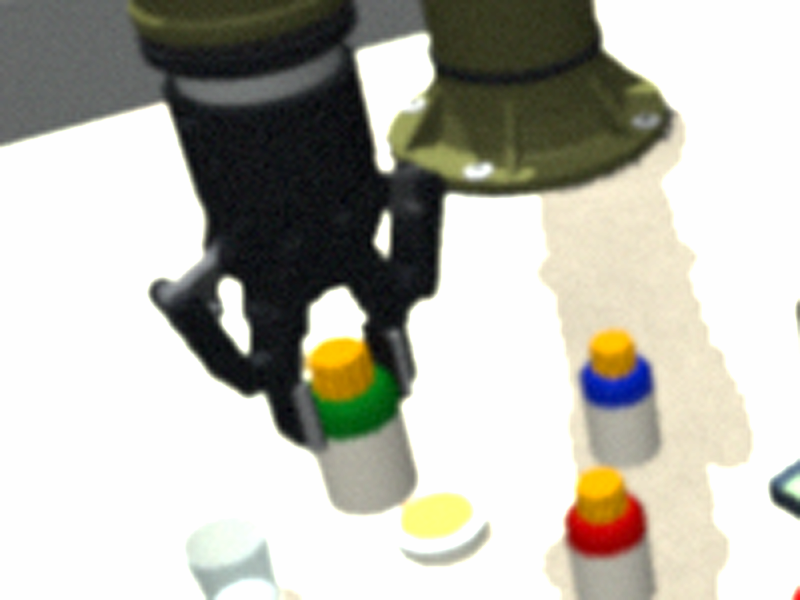

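Green is held and hangs upright. Next, to the green well.

```bash
python3 -m pendant '1 -.003 .02 0 0 0 0;1 -.008 .06 0 0 0 0;1 -.0135 .10 0 0 0 0;1 -.019 .14 0 0 0 0;1 -.024 .18 0 0 0 0;1 -.0295 .22 0 0 0 0;1 -.035 .26 0 0 0 0;1 -.040 .30 0 0 0 0;1 -.0455 .34 0 0 0 0;1 -.051 .38 0 0 0 0;1 -.056 .42 0 0 0 0;1 -.060 .45 0 0 0 0;1 -.062 .463 0 0 0 0;1 -.062 .463 0 0 0 0;1 -.062 .463 0 0 0 0;1 -.062 .463 -.03 0 0 0;1 -.062 .463 -.06 0 0 0;1 -.062 .463 -.08 0 0 0;1 -.062 .463 -.08 0 0 0;1 -.062 .463 -.08 0 0 0' 60
python3 snap.py scene g6.png 290 450 90 210;python3 snap.py top g6t.png 180 340 150 270
```

```text
t: 7.15
eef_pos: [0.4973, 0.1579, 0.0619]
eef_rot: [0.808, -0.589, 0.0, 0.001]
ft_force: [0.6, -1.1, -0.6]
finger_gap: 0.0419
```

View pics/g6.png

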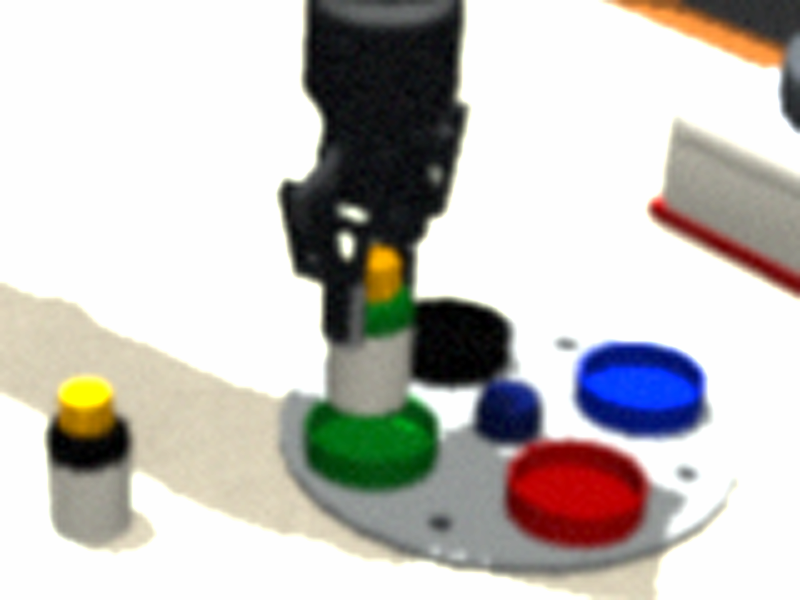

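View pics/g6t.png

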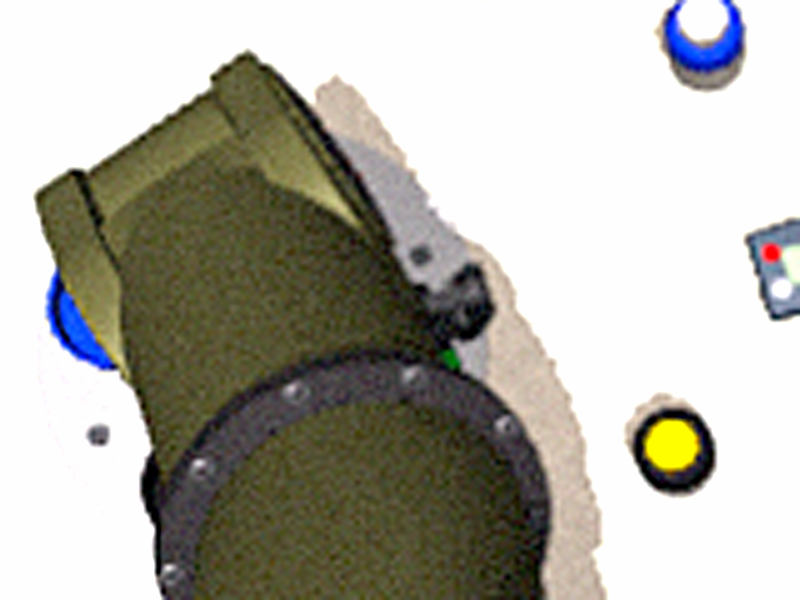

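```bash
python3 -m pendant '1 -.001 .002 -.015 0 0 0;1 -.001 .002 -.03 0 0 0;1 -.001 .002 -.037 0 0 0;1 -.001 .002 -.037 0 0 0;1 -.001 .002 -.037 0 0 0;1 -.001 .002 -.037 0 0 0' 60
python3 snap.py scene g7.png 290 450 90 210
```

```text
t: 7.85
eef_pos: [0.4964, 0.1616, 0.0255]
eef_rot: [0.809, -0.588, 0.0, -0.0]
ft_force: [-0.2, 0.6, -0.6]
finger_gap: 0.0418
```

View pics/g7.png

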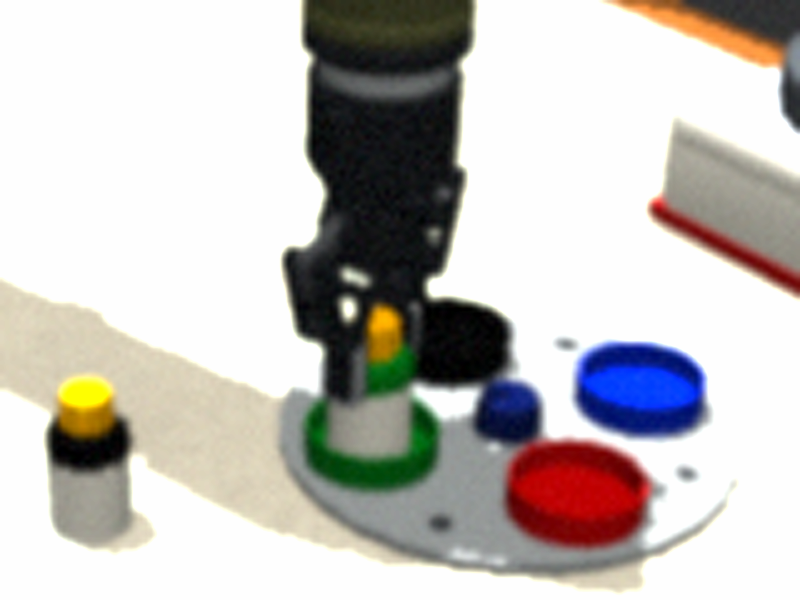

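It is centred in the well, about 1 mm from the floor. I'll seat it, open and rise.

```bash
python3 -m pendant '1 0 0 -.0015 0 0 0;1 0 0 -.0015 0 0 0;0.3 0 0 -.0015 0 0 0;-.2 0 0 -.0015 0 0 0;-1 0 0 -.0015 0 0 0;-1 0 0 -.0015 0 0 0;-1 0 0 -.0015 0 0 0;-1 0 0 -.0015 0 0 0;-1 0 0 .02 0 0 0;-1 0 0 .06 0 0 0;-1 0 0 .1 0 0 0;-1 0 0 .13 0 0 0;-1 0 0 .13 0 0 0' 60
python3 snap.py scene g8.png 290 450 90 210
```

```text
t: 9.2
eef_pos: [0.4981, 0.1626, 0.1588]
eef_rot: [0.809, -0.588, 0.002, -0.003]
ft_force: [0.8, 0.3, -0.4]
finger_gap: 0.0857
```

View pics/g8.png

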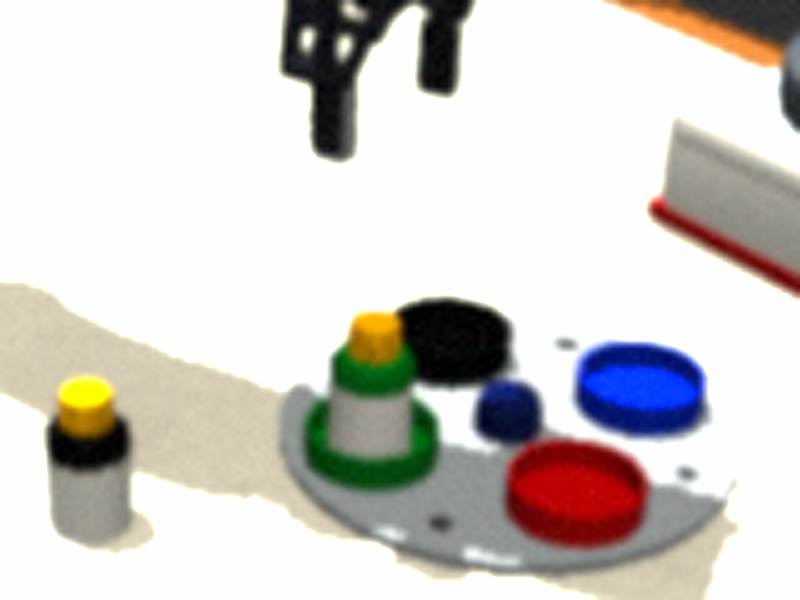

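Green stands upright and centred in its well. Next is red at (.556,-.193): delta from the commanded pose is (.060,-.355).

```bash
python3 -m pendant '-1 .005 -.03 0 0 0 0;-1 .014 -.08 0 0 0 0;-1 .022 -.13 0 0 0 0;-1 .031 -.18 0 0 0 0;-1 .039 -.23 0 0 0 0;-1 .048 -.28 0 0 0 0;-1 .055 -.325 0 0 0 0;-1 .06 -.355 0 0 0 0;-1 .06 -.355 0 0 0 0;-1 .06 -.355 0 0 0 0;-1 .06 -.355 0 0 0 0;-1 .06 -.355 -.03 0 0 0;-1 .06 -.355 -.06 0 0 0;-1 .06 -.355 -.07 0 0 0;-1 .06 -.355 -.07 0 0 0;-1 .06 -.355 -.07 0 0 0' 60
python3 snap.py scene r1.png 180 340 120 240
```

```text
t: 10.85
eef_pos: [0.5566, -0.1928, 0.0857]
eef_rot: [0.809, -0.587, 0.0, -0.0]
ft_force: [-0.7, -0.0, -0.8]
finger_gap: 0.0855
```

View pics/r1.png

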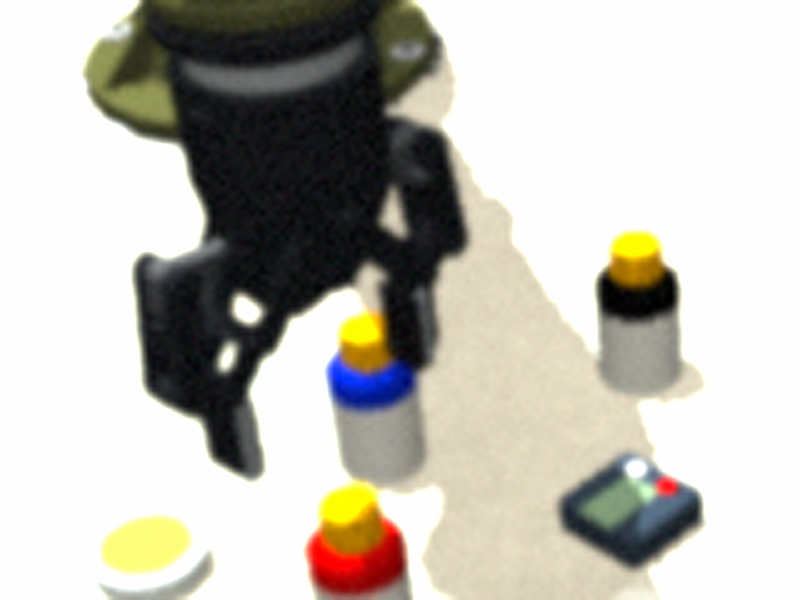

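```bash
python3 -m pendant '-1 0 0 -.03 0 0 0;-1 0 0 -.055 0 0 0;-1 0 0 -.0715 0 0 0;-1 0 0 -.0715 0 0 0;-1 0 0 -.0715 0 0 0;0 0 0 -.0715 0 0 0;1 0 0 -.0715 0 0 0;1 0 0 -.0715 0 0 0;1 0 0 -.0715 0 0 0;1 0 0 -.0715 0 0 0;1 0 0 -.0715 0 0 0;1 0 0 -.0715 0 0 0;1 0 0 -.06 0 0 0;1 0 0 -.04 0 0 0;1 0 0 0 0 0 0;1 0 0 .03 0 0 0;1 0 0 .057 0 0 0;1 0 0 .057 0 0 0;1 0 0 .057 0 0 0' 60
python3 snap.py scene r2.png 180 340 120 240
```

```text
t: 12.8
eef_pos: [0.5559, -0.1936, 0.1426]
eef_rot: [0.809, -0.588, 0.001, -0.0]
ft_force: [0.3, -0.2, -2.5]
finger_gap: 0.042
```

View pics/r2.png

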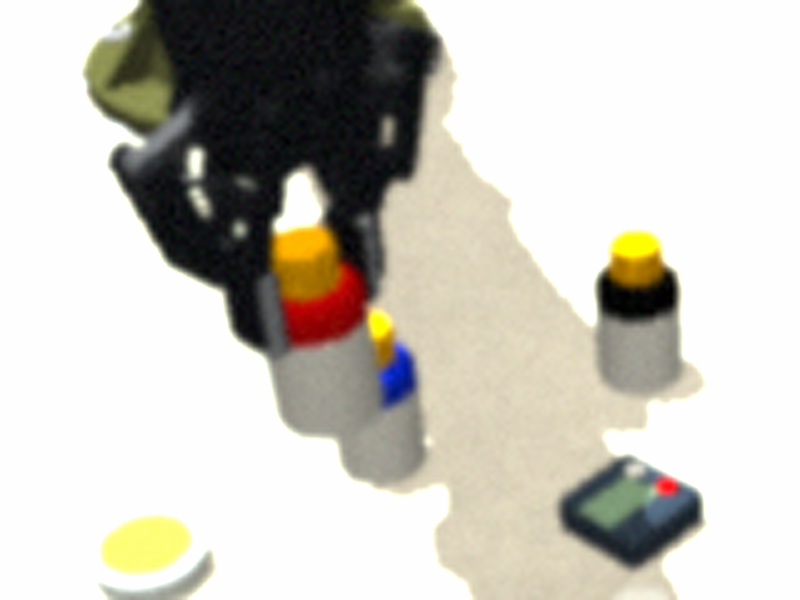

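Red is held upright. On to the red well (.5946,.2148): delta (.039,.408).

```bash
python3 -m pendant '1 .002 .02 0 0 0 0;1 .006 .06 0 0 0 0;1 .01 .10 0 0 0 0;1 .0135 .14 0 0 0 0;1 .017 .18 0 0 0 0;1 .021 .22 0 0 0 0;1 .025 .26 0 0 0 0;1 .029 .30 0 0 0 0;1 .0325 .34 0 0 0 0;1 .036 .375 0 0 0 0;1 .039 .40 0 0 0 0;1 .039 .408 0 0 0 0;1 .039 .408 0 0 0 0;1 .039 .408 0 0 0 0;1 .039 .408 -.03 0 0 0;1 .039 .408 -.06 0 0 0;1 .039 .408 -.08 0 0 0;1 .039 .408 -.08 0 0 0;1 .039 .408 -.08 0 0 0;1 .039 .408 -.08 0 0 0' 60
python3 snap.py scene r3.png 310 470 110 230
```

```text
t: 14.85
eef_pos: [0.596, 0.214, 0.0633]
eef_rot: [0.809, -0.588, 0.001, -0.001]
ft_force: [0.2, 0.6, -0.8]
finger_gap: 0.0418
```

View pics/r3.png

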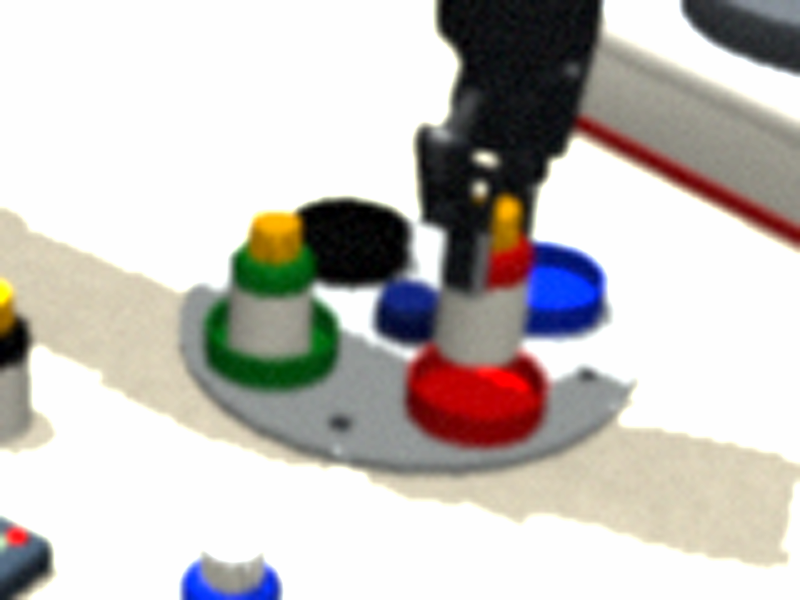

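```bash
python3 -m pendant '1 0 0 -.015 0 0 0;1 0 0 -.03 0 0 0;1 0 0 -.037 0 0 0;1 0 0 -.0385 0 0 0;1 0 0 -.0385 0 0 0;1 0 0 -.0385 0 0 0;0.3 0 0 -.0385 0 0 0;-.2 0 0 -.0385 0 0 0;-1 0 0 -.0385 0 0 0;-1 0 0 -.0385 0 0 0;-1 0 0 -.0385 0 0 0;-1 0 0 -.0385 0 0 0;-1 0 0 -.02 0 0 0;-1 0 0 .02 0 0 0;-1 0 0 .06 0 0 0;-1 0 0 .09 0 0 0;-1 0 0 .09 0 0 0;-1 0 0 .09 0 0 0' 60
python3 snap.py scene r4.png 310 470 110 230
```

```text
t: 16.7
eef_pos: [0.5951, 0.2145, 0.1522]
eef_rot: [0.809, -0.588, 0.0, -0.0]
ft_force: [-1.0, -0.2, -0.7]
finger_gap: 0.0854
```

View pics/r4.png

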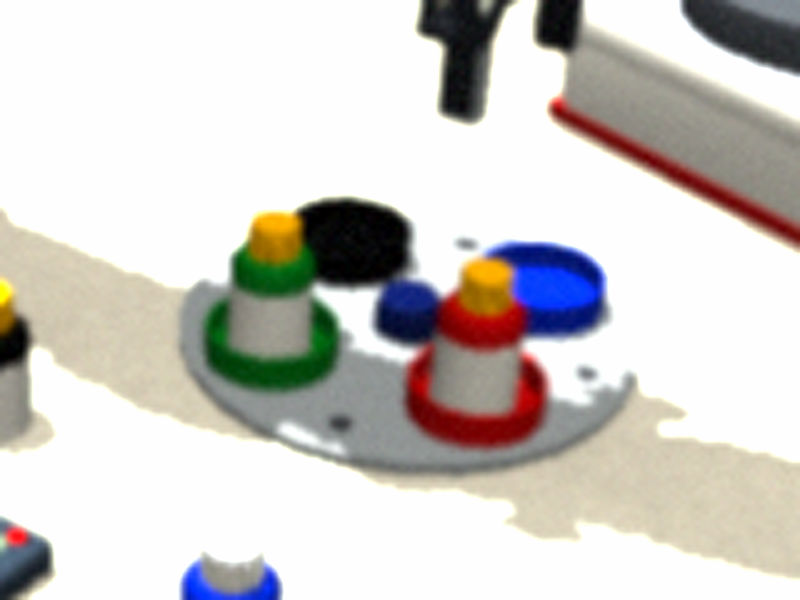

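Red is seated. Next blue at (.4424,-.131): delta (-.152,-.346), then down to z .013 (-.1375).

```bash
python3 -m pendant '-1 -.012 -.027 0 0 0 0;-1 -.03 -.068 0 0 0 0;-1 -.048 -.109 0 0 0 0;-1 -.066 -.15 0 0 0 0;-1 -.084 -.191 0 0 0 0;-1 -.102 -.232 0 0 0 0;-1 -.12 -.273 0 0 0 0;-1 -.138 -.314 0 0 0 0;-1 -.15 -.34 0 0 0 0;-1 -.152 -.346 0 0 0 0;-1 -.152 -.346 0 0 0 0;-1 -.152 -.346 0 0 0 0;-1 -.152 -.346 -.03 0 0 0;-1 -.152 -.346 -.06 0 0 0;-1 -.152 -.346 -.07 0 0 0;-1 -.152 -.346 -.07 0 0 0;-1 -.152 -.346 -.07 0 0 0' 60
python3 snap.py scene b1.png 180 340 110 230
```

```text
t: 18.45
eef_pos: [0.4437, -0.1308, 0.0824]
eef_rot: [0.809, -0.587, 0.0, -0.0]
ft_force: [-0.0, -0.1, -0.1]
finger_gap: 0.0857
```

View pics/b1.png

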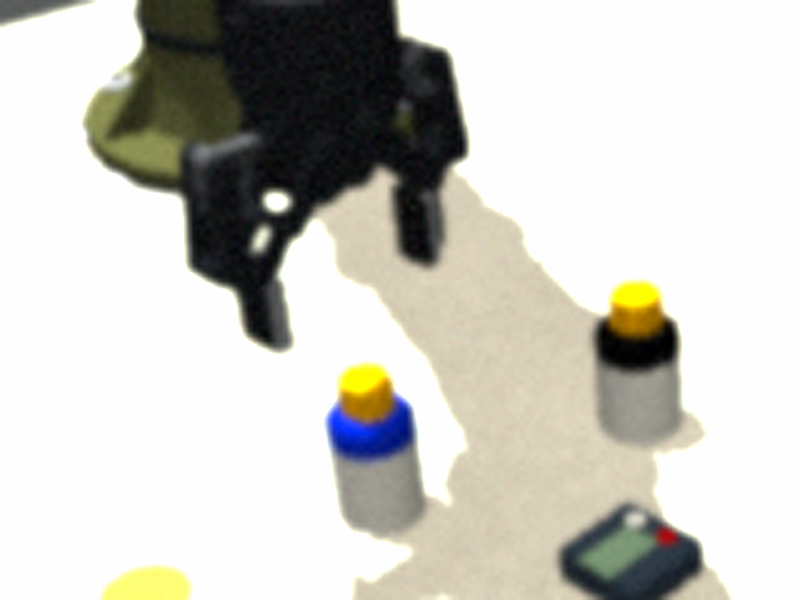

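Same geometry as before. Commanded z is .0805, so -.068.

```bash
python3 -m pendant '-1 0 0 -.03 0 0 0;-1 0 0 -.055 0 0 0;-1 0 0 -.068 0 0 0;-1 0 0 -.068 0 0 0;-1 0 0 -.068 0 0 0;0 0 0 -.068 0 0 0;1 0 0 -.068 0 0 0;1 0 0 -.068 0 0 0;1 0 0 -.068 0 0 0;1 0 0 -.068 0 0 0;1 0 0 -.068 0 0 0;1 0 0 -.068 0 0 0;1 0 0 -.058 0 0 0;1 0 0 -.04 0 0 0;1 0 0 0 0 0 0;1 0 0 .03 0 0 0;1 0 0 .06 0 0 0;1 0 0 .06 0 0 0;1 0 0 .06 0 0 0' 60
python3 snap.py scene b2.png 180 340 80 200
```

```text
t: 20.4
eef_pos: [0.4429, -0.1317, 0.1424]
eef_rot: [0.809, -0.588, 0.001, -0.0]
ft_force: [-0.8, -0.6, -2.0]
finger_gap: 0.0414
```

View pics/b2.png

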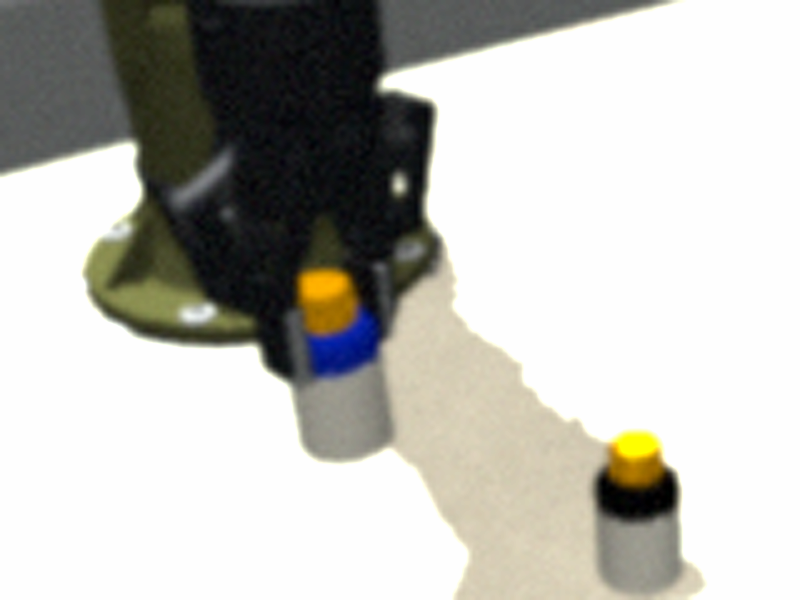

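Blue is held. The route passes over the placed green bottle, so I'll travel 40 mm higher.

```bash
python3 -m pendant '1 .004 .02 .02 0 0 0;1 .013 .06 .04 0 0 0;1 .0225 .10 .04 0 0 0;1 .031 .14 .04 0 0 0;1 .04 .18 .04 0 0 0;1 .049 .22 .04 0 0 0;1 .058 .26 .04 0 0 0;1 .067 .30 .04 0 0 0;1 .076 .34 .04 0 0 0;1 .085 .38 .04 0 0 0;1 .093 .415 .04 0 0 0;1 .098 .44 .04 0 0 0;1 .099 .444 .04 0 0 0;1 .099 .444 .04 0 0 0;1 .099 .444 .04 0 0 0;1 .099 .444 0 0 0 0;1 .099 .444 -.04 0 0 0;1 .099 .444 -.08 0 0 0;1 .099 .444 -.08 0 0 0;1 .099 .444 -.08 0 0 0' 60
python3 snap.py scene b3.png 330 490 90 210
```

```text
t: 22.45
eef_pos: [0.5421, 0.3113, 0.0622]
eef_rot: [0.809, -0.588, -0.0, 0.001]
ft_force: [-0.5, 1.1, -1.4]
finger_gap: 0.0417
```

View pics/b3.png

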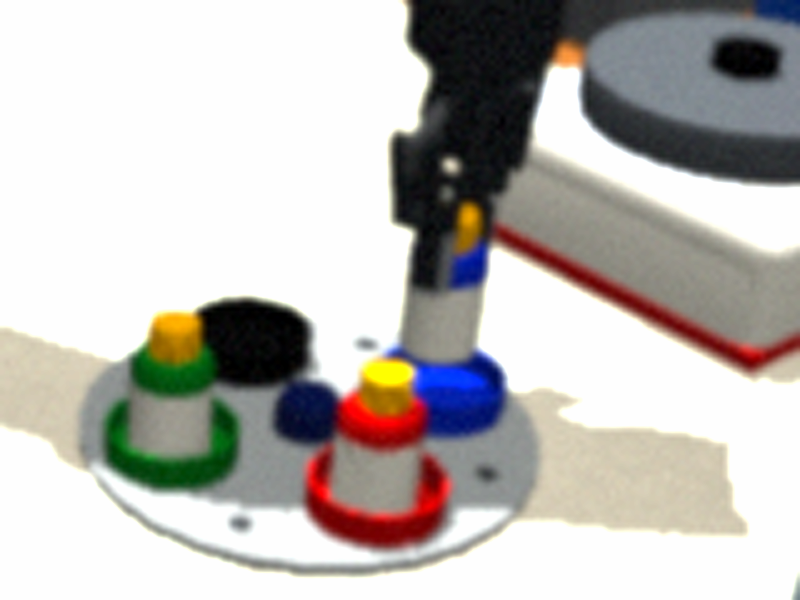

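```bash
python3 -m pendant '1 0 0.001 -.015 0 0 0;1 0 .001 -.03 0 0 0;1 0 .001 -.0365 0 0 0;1 0 .001 -.038 0 0 0;1 0 .001 -.038 0 0 0;1 0 .001 -.038 0 0 0;0.3 0 .001 -.038 0 0 0;-.2 0 .001 -.038 0 0 0;-1 0 .001 -.038 0 0 0;-1 0 .001 -.038 0 0 0;-1 0 .001 -.038 0 0 0;-1 0 .001 -.038 0 0 0;-1 0 .001 -.02 0 0 0;-1 0 .001 .02 0 0 0;-1 0 .001 .06 0 0 0;-1 0 .001 .09 0 0 0;-1 0 .001 .09 0 0 0;-1 0 .001 .09 0 0 0' 60
python3 snap.py scene b4.png 330 490 90 210
```

```text
t: 24.3
eef_pos: [0.5421, 0.3136, 0.1522]
eef_rot: [0.809, -0.588, 0.0, -0.001]
ft_force: [-0.2, -0.0, -0.4]
finger_gap: 0.0853
```

View pics/b4.png

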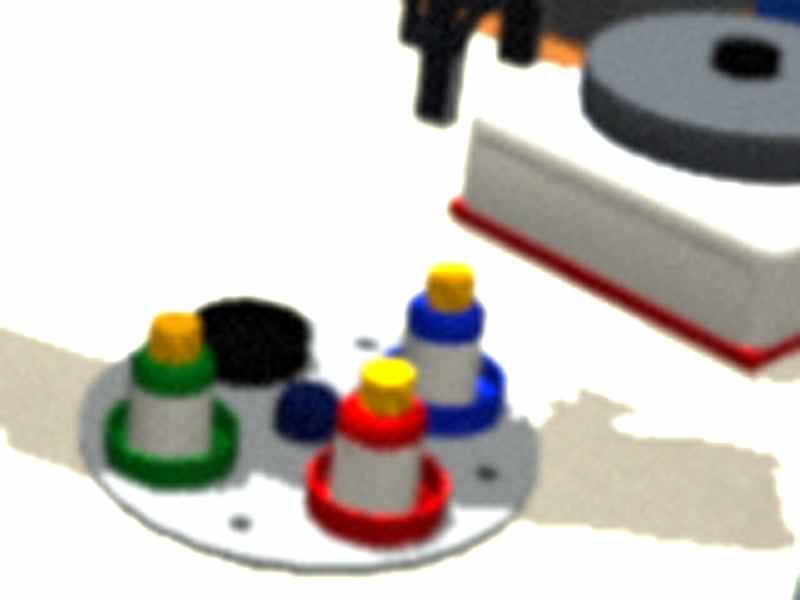

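Blue is seated. Last is black at (.453,.012): delta (-.089,-.302).

```bash
python3 -m pendant '-1 -.006 -.02 .01 0 0 0;-1 -.018 -.06 .01 0 0 0;-1 -.0295 -.10 .01 0 0 0;-1 -.041 -.14 .01 0 0 0;-1 -.053 -.18 .01 0 0 0;-1 -.065 -.22 .01 0 0 0;-1 -.077 -.26 .01 0 0 0;-1 -.086 -.29 0 0 0 0;-1 -.089 -.302 0 0 0 0;-1 -.089 -.302 0 0 0 0;-1 -.089 -.302 0 0 0 0;-1 -.089 -.302 -.03 0 0 0;-1 -.089 -.302 -.06 0 0 0;-1 -.089 -.302 -.07 0 0 0;-1 -.089 -.302 -.07 0 0 0;-1 -.089 -.302 -.07 0 0 0' 60
python3 snap.py scene k1.png 230 390 90 210
```

```text
t: 25.95
eef_pos: [0.4536, 0.0125, 0.0824]
eef_rot: [0.809, -0.587, 0.0, -0.0]
ft_force: [-0.3, -0.3, -0.3]
finger_gap: 0.0857
```

View pics/k1.png

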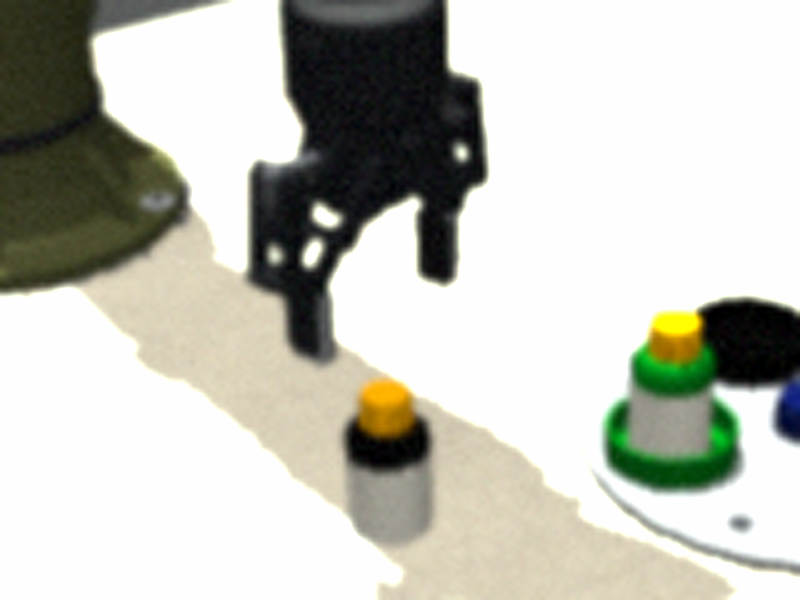

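```bash
python3 -m pendant '-1 0 0 -.03 0 0 0;-1 0 0 -.055 0 0 0;-1 0 0 -.068 0 0 0;-1 0 0 -.068 0 0 0;-1 0 0 -.068 0 0 0;0 0 0 -.068 0 0 0;1 0 0 -.068 0 0 0;1 0 0 -.068 0 0 0;1 0 0 -.068 0 0 0;1 0 0 -.068 0 0 0;1 0 0 -.068 0 0 0;1 0 0 -.068 0 0 0;1 0 0 -.058 0 0 0;1 0 0 -.04 0 0 0;1 0 0 0 0 0 0;1 0 0 .04 0 0 0;1 0 0 .08 0 0 0;1 0 0 .1 0 0 0;1 0 0 .1 0 0 0' 60
python3 snap.py scene k2.png 230 390 70 190
```

```text
t: 27.9
eef_pos: [0.4544, 0.0117, 0.1851]
eef_rot: [0.809, -0.588, 0.002, -0.002]
ft_force: [-0.2, -0.7, -1.0]
finger_gap: 0.0416
```

View pics/k2.png

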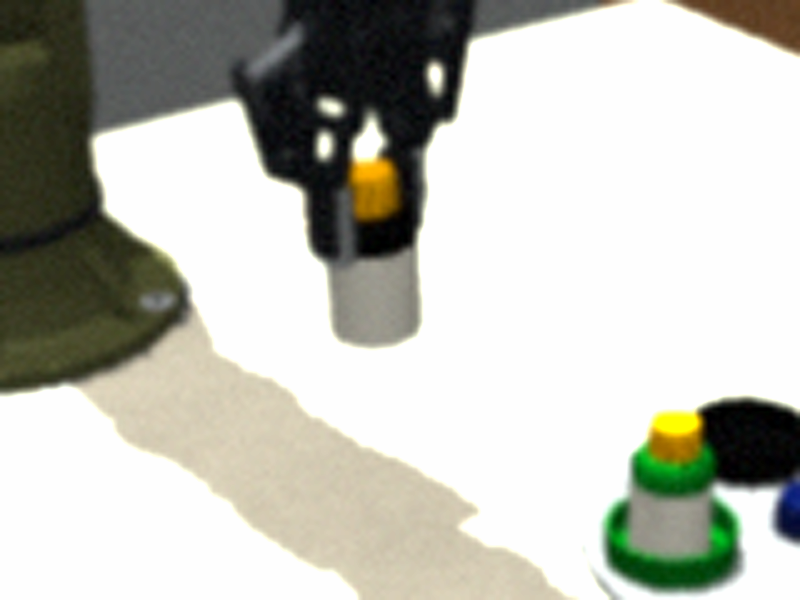

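```bash
python3 -m pendant '1 -.001 .02 0 0 0 0;1 -.002 .06 0 0 0 0;1 -.004 .10 0 0 0 0;1 -.0055 .14 0 0 0 0;1 -.007 .18 0 0 0 0;1 -.0085 .22 0 0 0 0;1 -.0095 .24 0 0 0 0;1 -.0095 .248 0 0 0 0;1 -.0095 .248 0 0 0 0;1 -.0095 .248 0 0 0 0;1 -.0095 .248 -.04 0 0 0;1 -.0095 .248 -.08 0 0 0;1 -.0095 .248 -.11 0 0 0;1 -.0095 .248 -.12 0 0 0;1 -.0095 .248 -.12 0 0 0;1 -.0095 .248 -.12 0 0 0' 60
python3 snap.py scene k3.png 310 470 80 200
```

```text
t: 29.55
eef_pos: [0.4443, 0.2594, 0.0629]
eef_rot: [0.809, -0.588, 0.0, -0.001]
ft_force: [-0.8, 0.5, -1.4]
finger_gap: 0.0415
```

View pics/k3.png

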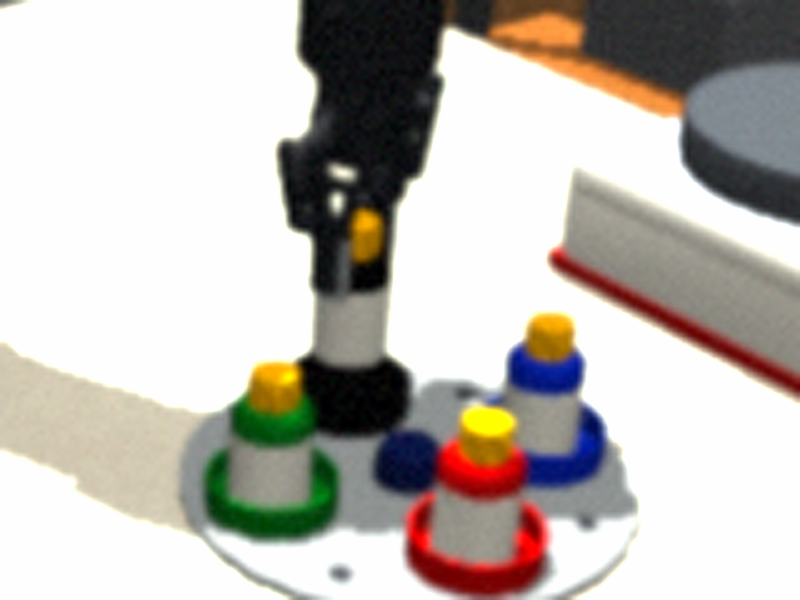

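Aligned over the black well. I'll lower it, release, rise, then move aside to clear the top view.

```bash
python3 -m pendant '1 0 0 -.015 0 0 0;1 0 0 -.03 0 0 0;1 0 0 -.0365 0 0 0;1 0 0 -.038 0 0 0;1 0 0 -.038 0 0 0;1 0 0 -.038 0 0 0;0.3 0 0 -.038 0 0 0;-.2 0 0 -.038 0 0 0;-1 0 0 -.038 0 0 0;-1 0 0 -.038 0 0 0;-1 0 0 -.038 0 0 0;-1 0 0 -.038 0 0 0;-1 0 0 -.02 0 0 0;-1 0 0 .02 0 0 0;-1 0 0 .06 0 0 0;-1 0 0 .1 0 0 0;-1 0 0 .14 0 0 0;-1 0 0 .14 0 0 0' 60
python3 -m pendant '-1 0 -.03 0 0 0 0;-1 0 -.08 0 0 0 0;-1 0 -.13 0 0 0 0;-1 0 -.18 0 0 0 0;-1 0 -.23 0 0 0 0;-1 0 -.28 0 0 0 0;-1 0 -.33 0 0 0 0;-1 0 -.38 0 0 0 0;-1 0 -.43 0 0 0 0;-1 0 -.48 0 0 0 0;-1 0 -.5 0 0 0 0;-1 0 -.5 0 0 0 0;-1 0 -.5 0 0 0 0;-1 0 -.5 0 0 0 0'
python3 snap.py top f1.png 180 400 130 280;python3 snap.py scene f2.png 290 450 140 260;
```

```text
t: 31.4
eef_pos: [0.4455, 0.2614, 0.2068]
eef_rot: [0.809, -0.588, 0.002, -0.004]
ft_force: [0.3, 0.1, 0.4]
finger_gap: 0.0852
t: 32.8
eef_pos: [0.4435, -0.2388, 0.2015]
eef_rot: [0.81, -0.587, -0.0, -0.0]
ft_force: [1.0, 0.6, -0.4]
finger_gap: 0.0853
```

View pics/f1.png

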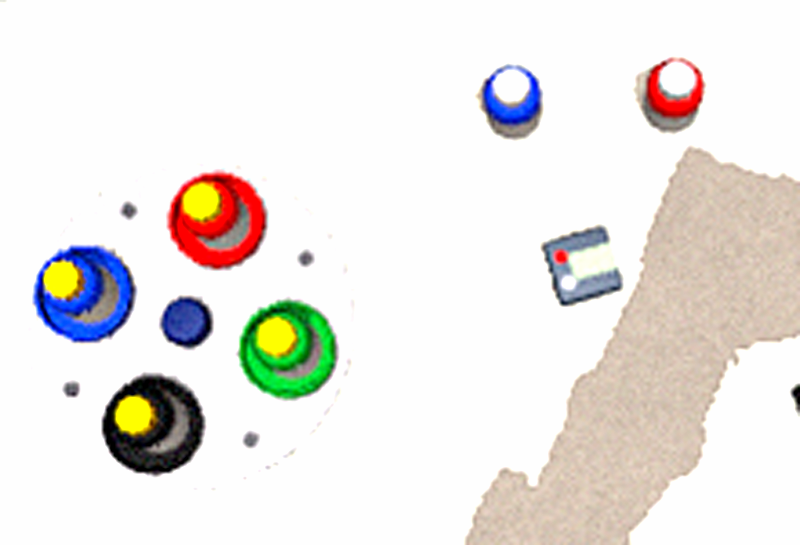

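View pics/f2.png

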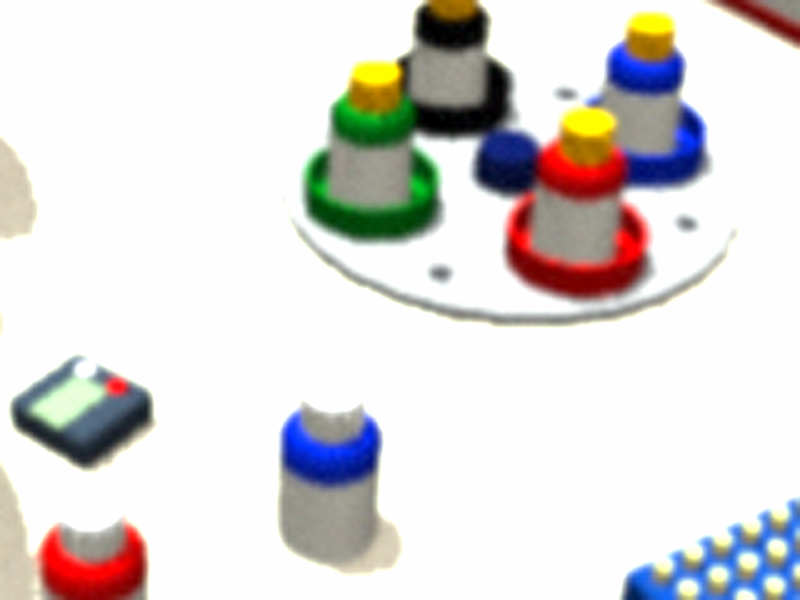

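```bash
python3 - <<'E'
from h import *
C=lambda x,y:((x+.5)/3.636-.5+180,(y+.5)/3.636-.5+130)
for k,c,r in(("red",(202,201),(217,221)),("blue",(63,280),(84,293)),("green",(278,337),(288,349)),("black",(134,415),(153,424))):
    a=back("top",C(*c),.092);b=back("top",C(*r),.028);print(k,a.round(4),b.round(4),"mm",((a-b)*1e3).round(1),np.hypot(*(a-b)).round(4))
for k,c in(("xblue",(512,86)),("xred",(678,81))):print(k,back("top",C(*c),.08))
E
```

```text
red [0.5951 0.2124] [0.5937 0.2146] mm [ 1.5 -2.2] 0.0026
blue [0.5406 0.3104] [0.5415 0.3134] mm [-0.9 -3.1] 0.0032
green [0.4968 0.1576] [0.4963 0.1608] mm [ 0.4 -3.2] 0.0032
black [0.4444 0.2578] [0.4432 0.2599] mm [ 1.2 -2. ] 0.0024
xblue [ 0.67714908 -0.00881245]
xred [ 0.67780167 -0.12862304]
```

All four are within about 3 mm of their well centres, and the expired bottles haven't moved beyond measurement noise. I'll hand in.

```bash
python3 -c "
from bench import ctrl,get_obs
print(get_obs()['t'],abs(get_obs()['dq']).max());ctrl.job_done()"
```

```text
32.9 0.004497402775690755
the job is handed in; nothing more can be done
```

All four yellow-capped bottles now stand upright in the wells that match their shoulder colours, and I handed the job in at 32.9 s of the 112 s allowed.

- **Placement:** in the last top view each bottle's axis measured 2.4–3.2 mm from its well's centre (the limit is 13 mm). The scene view showed all four upright and seated. I judged that by eye and did not measure tilt or height.
- **Expired bottles:** both white-capped bottles are still standing, within about 3 mm of where they started by my readings, which is measurement noise. The arm never went near them.
- **Hand-in:** the arm was open, clear of everything and at rest.
- **Disagreements:**
  - The open fingertips looked about 20 mm higher in the scene view than the stated geometry gives, so I gripped lower to be safe, with the TCP about 13 mm above the bench.
  - The gripper read about 42 mm on the 44 mm bodies.
  - The two cameras differed by about 1.5–2 px (roughly 4–5 mm).

None of these affected the result.

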